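# Load the spring-loaded blank feeder of a wood lathe

### The job

Load the feed tray on the bench: pull its follower right back until it snaps over and stays there, lay the two short square blanks crosswise in the tray between the end stop and the follower, the thick one next to the end stop and the thin one behind it, then push the follower forward past its dead point so that it closes and holds both blanks tight against the stop. Leave the longer blank, the standing spindle, the mallet and the gouge where they are.

Things in the scene. Friction and masses are not known exactly. Their poses are not given: they have to be found in the camera images.
- tray: Fixed plywood feed tray, open on top, 158 (x) by 240 (y) by 48 mm high; origin: centre of its underside, on the bench. Its track runs along y: floor 12 mm above the bench, 128 mm wide between side walls 15 mm thick, tops at 51 mm. A 120 mm blank lies crosswise, its length along the tray's x. At the -y end a low wall, top at 32 mm, inner face y = -108 mm. On the -x side a spring strut to x = -210 mm, 77 mm high.
- track_stop (a point): Middle of the inner face of the tray's dark wooden end stop, at the level of the track floor (tray y = +102 mm); axes as the tray's, so the track runs from here to -y. The stop is 18 mm thick, its top 48 mm above the bench.
- follower (a joint): Follower along the track, m: 0 = fully forward (front face 30 mm from the stop; its start), 0.16 = fully back (190 mm), growing to tray -y. Over-centre spring, dead point 0.13: below it the spring drives it to the stop (5 N at 0, up to 9 N on the way), above it drives it back and keeps it at 0.16 with 7 N. Damped, 14 N per m/s. With both blanks packed against the stop it rests at 0.05.
- follower_handle (a point): Top middle of the follower's upright dark wooden handle, 109 mm above the bench; axes as the tray's. Handle: flat bar 14 mm thick along the track (y), 50 mm wide (x), 55 mm high, on the middle of the aluminium follower plate, which is 16 mm thick along y, spans the track and is 56 mm high over the bench; a foot 24 mm thick (y) where they meet, to 60 mm. Plate's front face: 8 mm to +y of this point.
- thick_blank: Loose plain square wooden blank, 120 mm long (its x), 46 by 46 mm in section, about 0.18 kg; origin at its centre. Lies on the bench in the left half, its length within 0.5 rad of straight away from the robot (world x).
- thin_blank: Loose plain square wooden blank, 120 mm long (its x), 34 by 34 mm in section, about 0.10 kg; origin at its centre. Lies on the bench in the left half, its length within 0.5 rad of world x.
- long_blank: Loose plain square wooden blank, 165 mm long (its x), 34 by 34 mm in section; origin at its centre. Too long for the tray; a bystander, to be left alone.
- spindle: Finished turned spindle of dark wood standing loose and upright, 212 mm tall, foot 60 mm in diameter, origin at the centre of its foot; easily knocked over. A bystander. It and the three blanks lie in four places (in any order) side by side across the left half of the bench, about 115 mm apart.
- mallet: Loose wooden mallet lying at the far edge of the bench, left: head 72 mm in diameter and 110 mm long, centred over the origin (on the bench), handle 120 mm more along its +x. A bystander.
- gouge: Loose turning gouge lying at the far edge of the bench, along its x: 150 mm round wooden handle (26 mm thick) to -x and 120 mm steel blade to +x of the origin, which is on the bench. A bystander.
Not all that is in view belongs to the job. Leave any grey or orange look-alike of the thick_blank alone.

How it is judged:
By the outcome, as a careful person would: the job done as asked, in the order asked, and still so for the second after the job is handed in, with the robot touching nothing.
It also fails if it takes over 72 s, if anything falls off the work surface, if the arm or the gripper's body presses on something with over 40 N, if the wrist force passes 120 N, or if a joint passes its speed limit or range.

### The arm

A 6-joint arm with a two-finger parallel gripper is mounted at the origin on the work surface. World frame = base frame: x ahead of the robot, y to its left, z up, the work surface at z = 0. Lengths are in m, angles in rad, forces in N, time in s.
With the tool pointing down it reaches from about 0.3 to 0.75 m from the base axis. Payload 8.5 kg.
Tool frame: the origin (TCP) lies at the very end of the fingers, on their centre line; the grasp point (between the pads) lies 19 mm behind it (r.pinch_z is the z of the grasp point in the tool frame, in m); z points along the fingers, x is the direction in which the jaws open and shut, and the axes are right-handed (so a half turn about z gives the same grasp; the last joint's range is limited). The gripper opens to 85 mm and grips with 20 to 120 N. Pads are 22 mm wide; open, the fingers measure 114 mm over their backs; the gripper's body (76 mm by 85 mm) begins 54 mm behind the grasp point. The pads swing forward as they close: fully open they stand 13 mm farther back than shut.
Start: joints at [1.029, 0.381, 1.297, -0, 1.464, -0.215], TCP at [0.177, 0.521, 0.231] pointing down, gripper open.
Joint ranges: [-3.11, 3.11], [-0.89, 2.33], [0.22, 2.48], [-1.42, 4.56], [0.17, 2.85], [-2.88, 2.88]. Speed limits (rad/s): [2.39, 2.39, 3.14, 3.14, 3.14, 3.14].

### API

Orientations are given as [roll, pitch, yaw] about the fixed x, y, z axes, in that order (R = Rz(yaw) Ry(pitch) Rx(roll)).
In Python, from workcell import telemetry, camera, job_done, r gives the robot as it stands.
- The arm moves only by the tool apply_moves, never from a script. Its argument "steps" is a list of rows, each a list of 2 entries, a list of its own where there are three numbers: the shift along the tool's x, y, z in mm, then the turn about the tool's z in rad. In form: [[[tx, ty, tz], yaw], ...]. A call has 1 to 12 rows; each row is the pose to reach, as a shift and turn from the pose commanded when the call began, along the tool's axes at that moment; what a row does not reach only later rows make up. A row lasts 1/10 s, in which the tool goes at most 50 mm and 8.59 degrees, less where a joint would pass 70% of its speed; a pose out of reach is approached as far as the arm can. A call with a gripper value outside its range is refused whole. "gripper" is the opening, from 0 (shut) to 1 (fully open), set as the call begins (left out, the last holds). The fingers move at their own pace and stop on an object; "force" is the grip in N (left out, the last holds). Time passes only in rows, so rows that repeat a pose let the fingers close. It gives the time, the measured TCP pose, the force and the opening at its end, in the units of the state.
- telemetry.sense(): the state, without advancing time (a new reading comes with each control period).
- camera(name): name is "side" or "top" or "wrist"; returns a dict with "img" (480x640x3 uint8, red, green, blue), "fx", "fy", "cx", "cy" (pixels), "R" (3x3) and "t" (3): a world point X has camera coordinates R X + t. Camera axes: x right, y down, z forward; pixel columns grow to the right and rows downward; lengths in m; the calibration is good to about 2 mm. A picture is of the moment at which its call begins. There is no depth.
- job_done(): hands the job in, once; it reports no verdict.
The state is a dict: "time_s": time; "joints": joint angles; "dq": joint speeds; "tau": joint torques, N m; "ee_pos": TCP position; "ee_rot": TCP orientation; "ft_force": force on the tool from outside, world axes, zero at the start; "wrist_torque": the same for the moment, N m; "gripper_width": opening from 0.0 (shut) to 1.0 (fully open).
Only numpy, scipy, OpenCV 4.12 (cv2) and the standard library are available. Lean on these libraries where they do the work, as an engineer would, in place of code of your own. Each camera call takes 0.05 s, during which the arm holds its last target.

## Working session

There is one attempt and no reset: what is moved stays moved. The work goes in short steps, Python scripts to look and compute and a tool call to move; the robot and the scene stay as the last step left them, time stands still between calls to the robot, and variables do not carry over. Pictures are saved under pics/ and viewed, and the job is handed in when it is done.

Besides the shell and the picture viewer there is one more tool, called after "Call:" as name([rows], argument=value, ...), one row to a line, values as JSON. apply_moves: Moves the arm, as the interface text tells. Its arguments: {"type":"object","properties":{"steps":{"type":"array"},"gripper":{"type":"number"},"force":{"type":"number"}},"required":["steps"]}

```bash
mkdir -p pics; ls; cat > h.py <<'E'
import numpy as np, cv2
from workcell import telemetry, camera, job_done, r
def save(c,name,crop=None,scale=1):
    im=c["img"][:,:,::-1]
    if crop: x0,y0,x1,y1=crop; im=im[y0:y1,x0:x1]
    if scale!=1: im=cv2.resize(im,None,fx=scale,fy=scale,interpolation=cv2.INTER_CUBIC)
    cv2.imwrite("pics/"+name+".png",im)
def ray(c,u,v,z):
    R=np.array(c["R"]);t=np.array(c["t"]); C=-R.T@t
    d=R.T@np.array([(u-c["cx"])/c["fx"],(v-c["cy"])/c["fy"],1]); return C+d*(z-C[2])/d[2]
def proj(c,X):
    p=np.array(c["R"])@np.array(X)+np.array(c["t"]); return np.array([p[0]/p[2]*c["fx"]+c["cx"],p[1]/p[2]*c["fy"]+c["cy"]])
E
python3 - <<'E'
from h import *
import pickle
for n in ["top","side","wrist"]:
    c=camera(n); save(c,n+"0"); pickle.dump(c,open(n+"0.pkl","wb"))
    print(n,-np.array(c["R"]).T@np.array(c["t"]),c["fx"])
print(telemetry.sense())
E
```

```text
pics
top [0.34663865 0.19673622 1.38525807] 501.50475028539057
side [ 0.29526124 -0.71278712  0.76398074] 526.057169145384
wrist [0.10603795 0.54418964 0.37277823] 351.6650322010915
{'time_s': 0.15, 'joints': array([ 1.02869274e+00,  3.81063664e-01,  1.29798735e+00, -1.27751185e-05,
        1.46362976e+00, -2.15331198e-01]), 'dq': array([-4.02300886e-04, -1.35987107e-03, -1.25712707e-03, -7.25767735e-05,
       -1.28521340e-03,  1.67793595e-03]), 'tau': array([ 2.17034671e-03, -4.48623347e+01, -2.31344587e+01, -1.59284659e-04,
        3.80248486e-03, -9.50420031e-05]), 'ee_pos': array([0.17645488, 0.5207057 , 0.23087507]), 'ee_rot': array([-3.14137256e+00,  1.06570486e-03,  1.24402543e+00]), 'ft_force': array([ 0.49008119, -0.19259815, -0.80557407]), 'wrist_torque': array([ 0.03466953, -0.04855241, -0.0186247 ]), 'gripper_width': 0.9976309866371814}
```

View pics/top0.png

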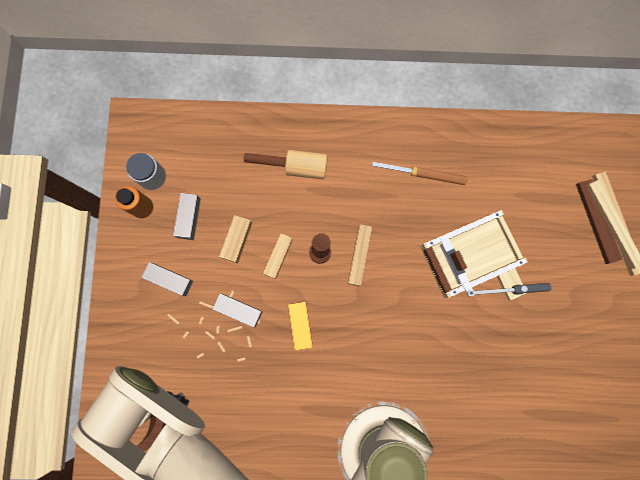

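View pics/side0.png

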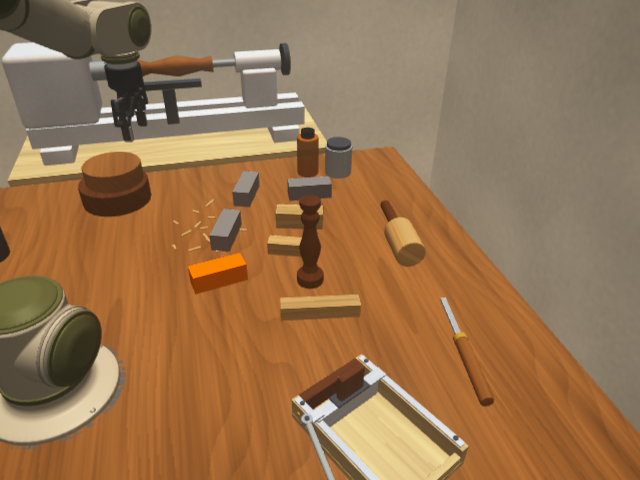

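View pics/wrist0.png

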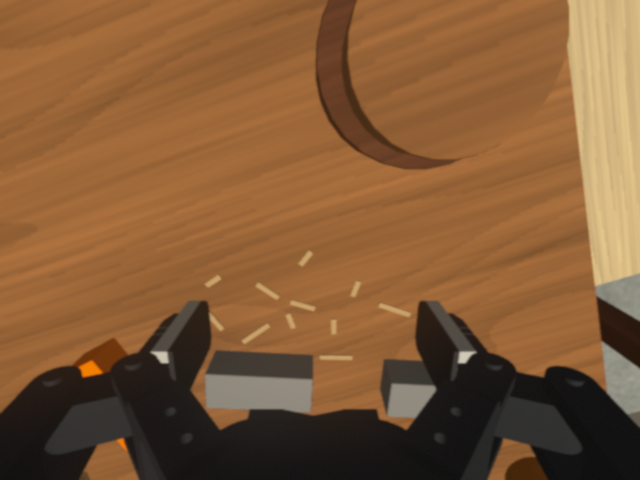

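```bash
python3 - <<'E'
from h import *
import pickle
c=pickle.load(open("top0.pkl","rb")); save(c,"c1",(410,195,560,305),5); save(c,"c2",(210,200,340,290),6); 
for P in [(0,0,0),(0.5,0,0),(0.5,0.2,0)]: print(proj(c,P))
E
```

```text
[383.23720863 450.65978651]
[384.13785055 260.12078363]
[312.25188722 258.15208988]
```

View pics/c1.png

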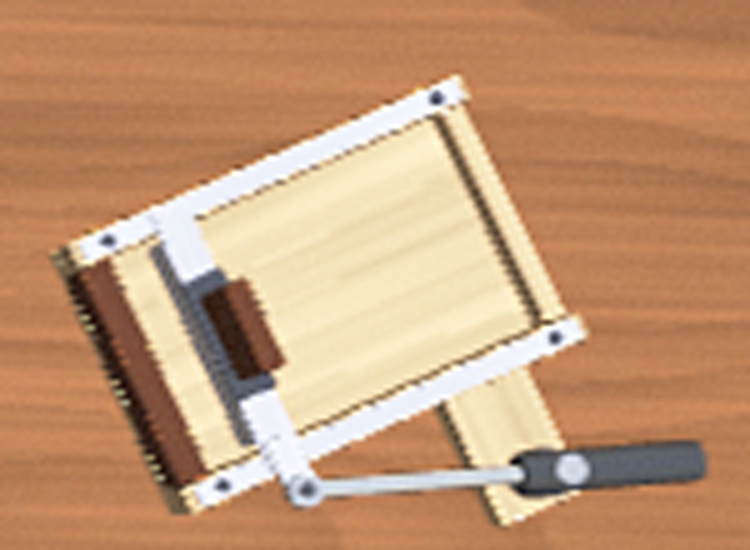

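View pics/c2.png

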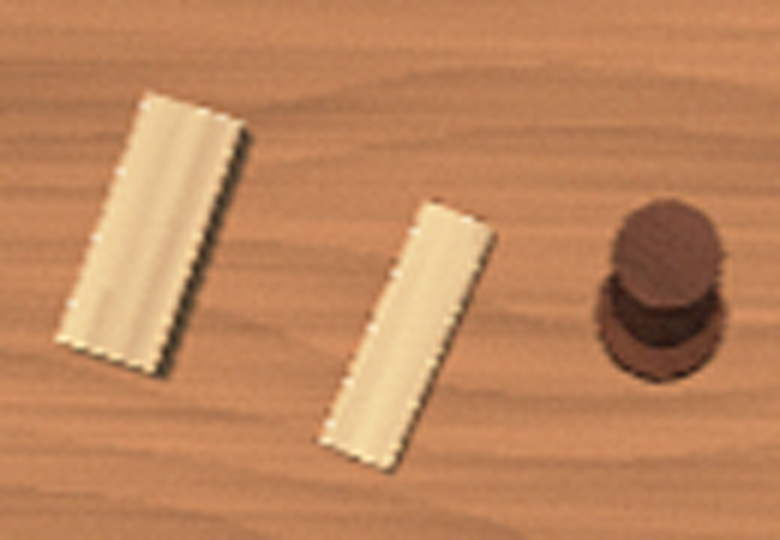

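```bash
cat > fit.py <<'E'
from h import *
import pickle
c=pickle.load(open("top0.pkl","rb"))
f=lambda P,s,x0,y0:[((x+.5)/s-.5+x0,(y+.5)/s-.5+y0) for x,y in P]
def blank(P,z):
    W=np.array([ray(c,u,v,z)[:2] for u,v in f(P,6,210,200)])
    (ctr,sz,a)=cv2.minAreaRect((W*1000).astype(np.float32))
    l=(W[0]+W[1]-W[2]-W[3])/2
    return W.mean(0),np.arctan2(l[1],l[0]),np.linalg.norm(l),np.linalg.norm((W[0]+W[3]-W[1]-W[2])/2)
print("thick",blank([(148,92),(244,122),(157,375),(57,341)],.046))
print("thin",blank([(428,200),(495,233),(391,471),(320,440)],.034))
S=[ray(c,u,v,.051)[:2] for u,v in f([(108,240),(436,97),(555,337),(222,485)],5,410,195)]
S=np.array(S);print("screws",S,S.mean(0)); 
d=(S[0]+S[3]-S[1]-S[2]); e=(S[0]+S[1]-S[2]-S[3]); yaw=np.arctan2(-d[0],d[1]); print(yaw,np.arctan2(e[1],e[0]),np.linalg.norm(d)/2,np.linalg.norm(e)/2)
for nm,p,z in [("stop in",(108,262),.048),("stop in2",(205,475),.048),("h",(240,276),.109),("h",(285,362),.109),("h",(241,380),.109),("h",(203,295),.109),("cornR",(462,75),.051),("cornR2",(588,335),.051)]:
    q=ray(c,*f([p],5,410,195)[0],z)[:2]; w=q-S.mean(0); cs,sn=np.cos(yaw),np.sin(yaw)
    print(nm,q,"tray:",cs*w[0]+sn*w[1],-sn*w[0]+cs*w[1])
E
python3 fit.py
```

```text
thick (array([0.54310721, 0.40931268]), np.float64(-0.2838192824415885), np.float64(0.11950498207060485), np.float64(0.04641582732274422))
thin (array([0.50103223, 0.29338704]), np.float64(-0.3762579688756742), np.float64(0.11770258940976565), np.float64(0.03440058775754273))
screws [[ 0.54538079 -0.12008808]
 [ 0.6296261  -0.30159763]
 [ 0.49938454 -0.36193673]
 [ 0.41537164 -0.17961494]] [ 0.52244077 -0.24080934]
0.4331689443138441 0.43161632456727705 0.2004270841142392 0.14326398956075456
stop in [ 0.53380578 -0.12066573] tray: 0.0607455202599849 0.10427671867269682
stop in2 [ 0.42059497 -0.17142921] tray: -0.06331707833011854 0.10572188600911266
h [ 0.51990034 -0.17464443] tray: 0.025466867471713645 0.061120274917828725
h [ 0.47601893 -0.19701885] tray: -0.023753299976395453 0.059231536591735356
h [ 0.46615249 -0.17407639] tray: -0.023078397450132772 0.08419646690479583
h [ 0.5094887 -0.1552393] tray: 0.02416213350381182 0.0831034263782435
cornR [ 0.6423796  -0.31640448] tray: 0.07713029818160533 -0.11895740484430828
cornR2 [ 0.50096018 -0.37997263] tray: -0.07791032115854513 -0.11729372466523015
```

```bash
cat > mv.py <<'E'
import sys
from h import *
from scipy.spatial.transform import Rotation as Rr
O=np.array([0.5215,-0.2387]); YT=0.4324
def tray(x,y):
    c,s=np.cos(YT),np.sin(YT); return O+np.array([c*x-s*y,s*x+c*y])
def go(x,y,z,yaw):
    s=telemetry.sense(); R=Rr.from_euler("xyz",s["ee_rot"]).as_matrix()
    d=R.T@(np.array([x,y,z])-s["ee_pos"])*1000
    cy=np.arctan2(R[1,0],R[0,0]); w=(yaw-cy+np.pi)%(2*np.pi)-np.pi
    print("shift",d.round(1),"turn",round(-w,3),"q",s["joints"].round(2),"pos",s["ee_pos"].round(4),"yaw",round(cy,4),"f",s["ft_force"].round(1),"t",s["time_s"])
E
python3 - <<'E'
from mv import *
print(tray(0,.064)); go(*tray(0,.064),.20,YT-np.pi/2)
import pickle
c=pickle.load(open("top0.pkl","rb")); im=c["img"][:,:,::-1].copy(); im=cv2.resize(im[195:305,410:560],None,fx=5,fy=5,interpolation=cv2.INTER_CUBIC)
def line(ps,col):
    P=[((proj(c,[*tray(x,y),z])-[410,195]+.5)*5-.5) for x,y,z in ps]
    cv2.polylines(im,[np.array(P).round().astype(int)],True,col,1)
line([(-.079,-.12,.051),(.079,-.12,.051),(.079,.12,.051),(-.079,.12,.051)],(0,0,255))
line([(-.064,.102,.048),(.064,.102,.048),(.064,.12,.048),(-.064,.12,.048)],(0,255,0))
line([(-.025,.057,.109),(.025,.057,.109),(.025,.071,.109),(-.025,.071,.109)],(255,0,0))
line([(-.064,-.108,.032),(.064,-.108,.032),(.064,-.12,.032),(-.064,-.12,.032)],(255,0,255))
cv2.imwrite("pics/ov.png",im)
print(ray(c,*[(660+.5)/6-.5+210,(322+.5)/6-.5+200],0))
E
```

```text
[ 0.49468073 -0.18059039]
shift [-562.   526.5   31.4] turn 2.382 q [ 1.03  0.38  1.3  -0.    1.46 -0.22] pos [0.1765 0.5207 0.2309] yaw 1.244 f [ 0.5 -0.2 -0.8] t 0.15
[0.51423703 0.18003567 0.        ]
```

View pics/ov.png

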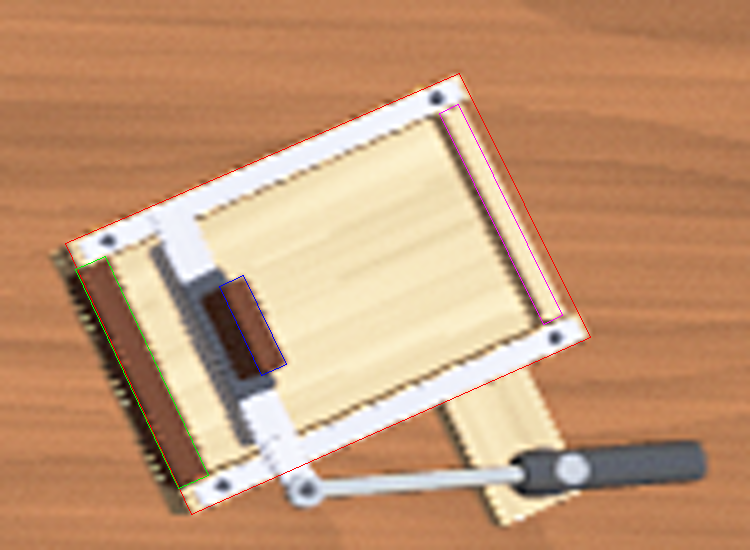

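The overlay matches the stop, rails, handle and low wall to about 1 mm. I'm moving above the handle now.

Call:
apply_moves([
  [[-562,526,31],2.382],
  [[-562,526,31],2.382],
  [[-562,526,31],2.382],
  [[-562,526,31],2.382],
  [[-562,526,31],2.382],
  [[-562,526,31],2.382],
  [[-562,526,31],2.382],
  [[-562,526,31],2.382],
  [[-562,526,31],2.382],
  [[-562,526,31],2.382],
  [[-562,526,31],2.382],
  [[-562,526,31],2.382],
], gripper=1)

```text
time_s: 1.35
ee_pos: [0.4244, -0.0273, 0.2071]
ee_rot: [-3.141, -0.0, -0.563]
ft_force: [1.1, 1.6, -0.2]
gripper_width: 1.001
```

```bash
python3 - <<'E'
from mv import *
go(*tray(0,.064),.20,YT-np.pi/2)
E
```

```text
shift [141.2  92.1   7.2] turn 0.576 q [-0.34  0.18  1.66  0.    1.3   0.22] pos [ 0.4244 -0.0273  0.2071] yaw -0.5627 f [ 1.1  1.6 -0.2] t 1.35
```

Call:
apply_moves([
  [[140,90,7],0.57],
  [[140,90,7],0.57],
  [[140,90,7],0.57],
  [[140,90,7],0.57],
  [[140,90,7],0.57],
  [[140,90,7],0.57],
  [[140,90,7],0.57],
])

```text
time_s: 2.05
ee_pos: [0.495, -0.1743, 0.2003]
ee_rot: [3.141, 0.0, -1.123]
ft_force: [0.0, 1.3, -0.4]
gripper_width: 1.008
```

```bash
python3 - <<'E'
from mv import *
c=camera("wrist");save(c,"w1")
for x,y in [(.025,.057),(-.025,.057),(-.025,.071),(.025,.071)]: print(proj(c,[*tray(x,y),.109]).round(0))
go(*tray(0,.064),.20,YT-np.pi/2)
go(*tray(0,.064),.071,YT-np.pi/2)
E
```

```text
[331. 213.]
[329. 281.]
[310. 281.]
[311. 213.]
shift [5.5 3.1 0.5] turn 0.015 q [-0.56  0.36  1.42  0.    1.36  0.56] pos [ 0.4951 -0.1743  0.2005] yaw -1.1232 f [-0.1 -0.5  0.1] t 2.1
shift [  5.5   3.1 129.5] turn 0.015 q [-0.56  0.36  1.42  0.    1.36  0.56] pos [ 0.4951 -0.1743  0.2005] yaw -1.1232 f [-0.1 -0.5  0.1] t 2.1
```

View pics/w1.png

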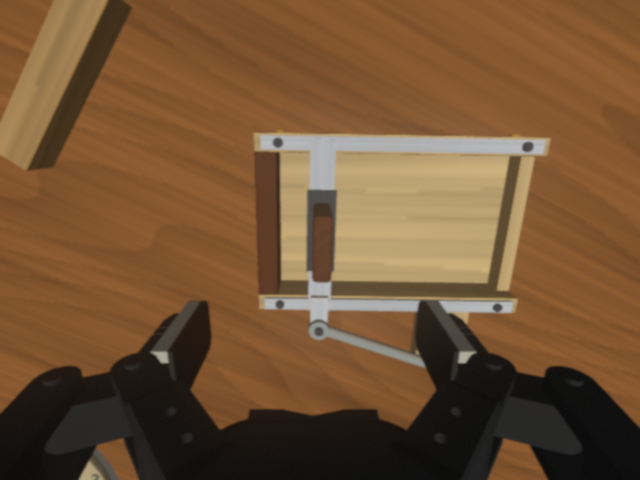

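The handle sits where predicted, around (322,243). Descending and gripping.

Call:
apply_moves([
  [[5,3,40],0.015],
  [[5,3,80],0.015],
  [[5.5,3,110],0.015],
  [[5.5,3,125],0.015],
  [[5.5,3,129],0.015],
  [[5.5,3,129],0.015],
  [[5.5,3,129],0.015],
])

```text
time_s: 2.8
ee_pos: [0.4956, -0.1817, 0.0724]
ee_rot: [-3.14, -0.002, -1.14]
ft_force: [-0.3, -0.2, 0.5]
gripper_width: 1.0
```

Call:
apply_moves([
  [[0,0,0],0],
  [[0,0,0],0],
  [[0,0,0],0],
  [[0,0,0],0],
  [[0,0,0],0],
  [[0,0,0],0],
  [[0,0,0],0],
  [[0,0,0],0],
], gripper=0, force=60)

```text
time_s: 3.6
ee_pos: [0.495, -0.1816, 0.0714]
ee_rot: [3.142, 0.0, -1.141]
ft_force: [-2.2, 2.6, 5.4]
gripper_width: 0.154
```

```bash
python3 - <<'E'
from mv import *
go(*tray(0,.064),.071,YT-np.pi/2)
go(*tray(0,.064-.16),.071,YT-np.pi/2)
E
```

```text
shift [-1.  -0.1  0.4] turn -0.002 q [-0.58  0.52  1.59  0.    1.03  0.56] pos [ 0.495  -0.1816  0.0714] yaw -1.1409 f [-2.2  2.6  5.4] t 3.6
shift [159.   -0.5   0.3] turn -0.002 q [-0.58  0.52  1.59  0.    1.03  0.56] pos [ 0.495  -0.1816  0.0714] yaw -1.1409 f [-2.2  2.6  5.4] t 3.6
```

Gripped (0.154 is about 13 mm). Next is the pull back, slowing towards the end.

Call:
apply_moves([
  [[10,0,0],0],
  [[25,0,0],0],
  [[42,0,0],0],
  [[60,0,0],0],
  [[78,0,0],0],
  [[96,0,0],0],
  [[114,0,0],0],
  [[130,0,0],0],
  [[143,0,0],0],
  [[152,0,0],0],
  [[156,0,0],0],
  [[158,0,0],0],
])

```text
time_s: 4.8
ee_pos: [0.562, -0.3269, 0.0714]
ee_rot: [-3.14, -0.004, -1.141]
ft_force: [5.3, -4.1, 0.6]
gripper_width: 0.156
```

```bash
python3 - <<'E'
from mv import *
go(*tray(0,.064-.16),.071,YT-np.pi/2)
E
```

```text
shift [-1.1 -0.2  0.4] turn -0.003 q [-0.71  0.69  1.22 -0.    1.22  0.43] pos [ 0.562  -0.3269  0.0714] yaw -1.1414 f [ 5.3 -4.1  0.6] t 4.8
```

Call:
apply_moves([
  [[0,0,0],0],
  [[0,0,0],0],
  [[0,0,0],0],
  [[0,0,0],0],
  [[0,0,0],0],
  [[0,0,-20],0],
  [[0,0,-60],0],
  [[0,0,-110],0],
  [[0,0,-160],0],
  [[0,0,-180],0],
  [[0,0,-180],0],
], gripper=1)

```text
time_s: 5.9
ee_pos: [0.5616, -0.3259, 0.2551]
ee_rot: [-3.139, -0.006, -1.141]
ft_force: [0.2, -1.0, 0.2]
gripper_width: 0.996
```

```bash
python3 - <<'E'
from mv import *
c=camera("top");save(c,"t1",(210,180,560,330),2.2)
go(.40,.1,.28,1.287)
E
```

```text
shift [-453.8  -30.9  -28.8] turn -2.428 q [-0.71  0.55  0.95  0.    1.64  0.43] pos [ 0.5611 -0.3254  0.2522] yaw -1.1409 f [-0.4  0.1 -0.6] t 5.95
```

View pics/t1.png

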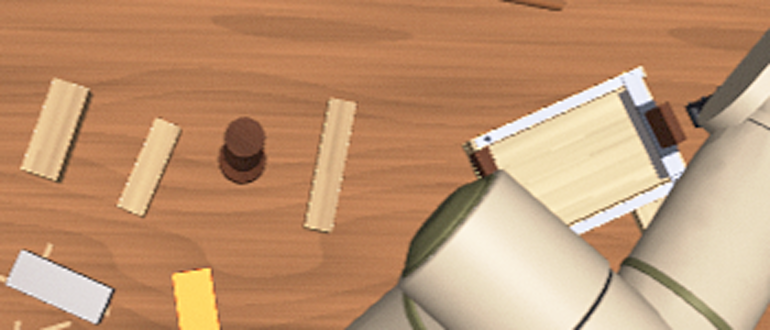

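Call:
apply_moves([
  [[-460,10,-30],-2.428],
  [[-460,10,-30],-2.428],
  [[-460,10,-30],-2.428],
  [[-460,10,-30],-2.428],
  [[-460,10,-30],-2.428],
  [[-460,10,-30],-2.428],
  [[-460,10,-30],-2.428],
  [[-460,10,-30],-2.428],
  [[-460,10,-30],-2.428],
  [[-460,10,-30],-2.428],
  [[-460,10,-30],-2.428],
])

```text
time_s: 7.05
ee_pos: [0.3584, 0.0903, 0.28]
ee_rot: [-3.14, 0.002, 0.519]
ft_force: [-0.1, -0.7, 0.6]
gripper_width: 0.997
```

```bash
python3 - <<'E'
from mv import *
go(.543,.4095,.28,1.287)
E
```

```text
shift [ 318.5 -185.7   -0.4] turn -0.768 q [-0.08  0.02  1.63  0.    1.5  -0.6 ] pos [0.3584 0.0903 0.28  ] yaw 0.5186 f [-0.1 -0.7  0.6] t 7.05
```

Call:
apply_moves([
  [[318,-186,0],-0.768],
  [[318,-186,0],-0.768],
  [[318,-186,0],-0.768],
  [[318,-186,0],-0.768],
  [[318,-186,0],-0.768],
  [[318,-186,0],-0.768],
  [[318,-186,0],-0.768],
  [[318,-186,0],-0.768],
  [[318,-186,0],-0.768],
  [[318,-186,0],-0.768],
])

```text
time_s: 8.05
ee_pos: [0.5469, 0.4058, 0.2791]
ee_rot: [-3.139, 0.003, 1.277]
ft_force: [0.1, -0.2, -0.6]
gripper_width: 0.998
```

```bash
python3 - <<'E'
from mv import *
c=camera("wrist");save(c,"w2")
go(.543,.4095,.18,1.287)
def bl(x,y,a,L,w,h):
    for i,j in [(1,1),(1,-1),(-1,-1),(-1,1)]:
        p=[x+np.cos(a)*i*L/2-np.sin(a)*j*w/2,y+np.sin(a)*i*L/2+np.cos(a)*j*w/2,h]; print(proj(c,p).round(0),end=" ")
    print()
bl(.543,.4095,-.284,.12,.046,.046); bl(.501,.2934,-.376,.12,.034,.034)
E
```

```text
shift [  3.   -4.7 100. ] turn -0.01 q [ 0.46  0.61  0.77 -0.    1.77 -0.81] pos [0.5468 0.4053 0.28  ] yaw 1.2767 f [-0.6  0.1  0.3] t 8.1
[337. 252.] [296. 253.] [293. 143.] [338. 142.] 
[219. 245.] [190. 243.] [188. 134.] [220. 137.]
```

View pics/w2.png

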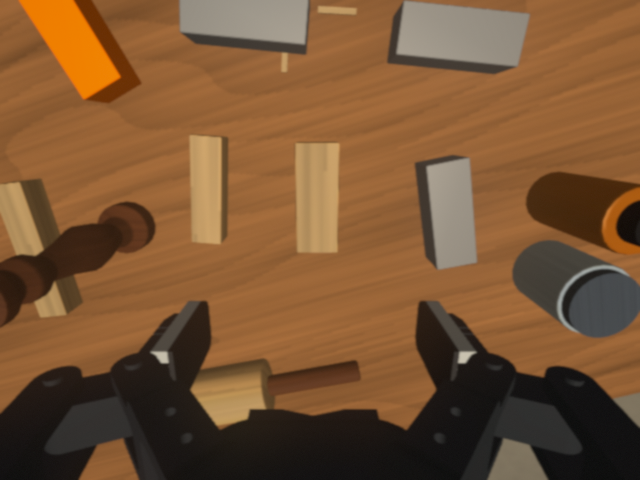

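Call:
apply_moves([
  [[3,-5,50],-0.01],
  [[3,-5,100],-0.01],
  [[3,-5,150],-0.01],
  [[3,-5,200],-0.01],
  [[3,-5,240],-0.01],
  [[3,-5,260],-0.01],
  [[3,-5,269],-0.01],
  [[3,-5,269],-0.01],
  [[3,-5,269],-0.01],
])

```text
time_s: 9.0
ee_pos: [0.5439, 0.4103, 0.0139]
ee_rot: [3.14, -0.002, 1.287]
ft_force: [0.3, 0.3, 0.2]
gripper_width: 1.0
```

Call:
apply_moves([
  [[0,0,0],0],
  [[0,0,0],0],
  [[0,0,0],0],
  [[0,0,0],0],
  [[0,0,0],0],
  [[0,0,0],0],
  [[0,0,0],0],
], gripper=0, force=50)

```text
time_s: 9.7
ee_pos: [0.5437, 0.4106, 0.0132]
ee_rot: [3.14, -0.001, 1.287]
ft_force: [-0.3, -0.2, 5.9]
gripper_width: 0.532
```

```bash
python3 - <<'E'
from mv import *
go(.36,.1,.30,0.43)
E
```

```text
shift [-349.3  -89.  -287.3] turn 0.857 q [ 0.47  0.81  1.16 -0.    1.17 -0.81] pos [0.5437 0.4106 0.0132] yaw 1.2871 f [-0.3 -0.2  5.9] t 9.7
```

Call:
apply_moves([
  [[0,0,-20],0],
  [[0,0,-60],0],
  [[0,0,-110],0],
  [[0,0,-160],0],
  [[0,0,-210],0],
  [[0,0,-255],0],
  [[0,0,-280],0],
  [[-40,-20,-285],0.1],
  [[-90,-50,-285],0.2],
  [[-140,-70,-285],0.35],
  [[-190,-90,-285],0.5],
  [[-235,-90,-285],0.65],
])

```text
time_s: 10.9
ee_pos: [0.3923, 0.2183, 0.297]
ee_rot: [-3.141, 0.0, 0.633]
ft_force: [1.5, -1.0, -1.3]
gripper_width: 0.528
```

```bash
python3 - <<'E'
from mv import *
go(.36,.1,.30,0.43)
print(telemetry.sense()["gripper_width"])
E
```

```text
shift [-96.   76.3  -3. ] turn 0.203 q [ 0.24  0.16  1.42  0.    1.56 -0.39] pos [0.3923 0.2183 0.297 ] yaw 0.6328 f [ 1.5 -1.  -1.3] t 10.9
0.5278538409309379
```

```bash
python3 - <<'E'
from mv import *
print(tray(0,.055))
go(.36,.1,.30,YT-np.pi/2)
go(*tray(0,.055),.2,YT-np.pi/2)
E
```

```text
[ 0.49845219 -0.18876205]
shift [-96.   76.3  -3. ] turn 1.771 q [ 0.24  0.16  1.42  0.    1.56 -0.39] pos [0.3923 0.2183 0.297 ] yaw 0.6328 f [ 1.5 -1.  -1.3] t 10.9
shift [-155.1  391.1   97. ] turn 1.771 q [ 0.24  0.16  1.42  0.    1.56 -0.39] pos [0.3923 0.2183 0.297 ] yaw 0.6328 f [ 1.5 -1.  -1.3] t 10.9
```

Call:
apply_moves([
  [[-38,30,0],0.15],
  [[-70,60,0],0.3],
  [[-96,90,0],0.45],
  [[-105,135,0],0.6],
  [[-115,180,0],0.75],
  [[-122,225,20],0.9],
  [[-130,270,40],1.05],
  [[-140,310,60],1.2],
  [[-148,350,80],1.35],
  [[-155,385,97],1.5],
  [[-155,391,97],1.65],
  [[-155,391,97],1.771],
])

```text
time_s: 12.1
ee_pos: [0.5029, -0.1885, 0.1988]
ee_rot: [3.14, 0.002, -1.141]
ft_force: [-0.9, 0.1, -1.4]
gripper_width: 0.536
```

Call:
apply_moves([
  [[0,0,0],0],
  [[0,0,0],0],
  [[0,0,0],0],
])

```text
time_s: 12.4
ee_pos: [0.5027, -0.187, 0.2003]
ee_rot: [3.142, -0.0, -1.131]
ft_force: [-0.2, -0.6, -1.0]
gripper_width: 0.529
```

```bash
python3 - <<'E'
from mv import *
c=camera("wrist");save(c,"w3")
go(*tray(0,.055),.0255,YT-np.pi/2)
print(telemetry.sense()["gripper_width"])
E
```

```text
shift [ -0.3   4.7 174.9] turn 0.007 q [-0.58  0.38  1.39 -0.    1.37  0.55] pos [ 0.5028 -0.187   0.2004] yaw -1.1317 f [-0.1 -0.5 -1.7] t 12.45
0.527540814442325
```

View pics/w3.png

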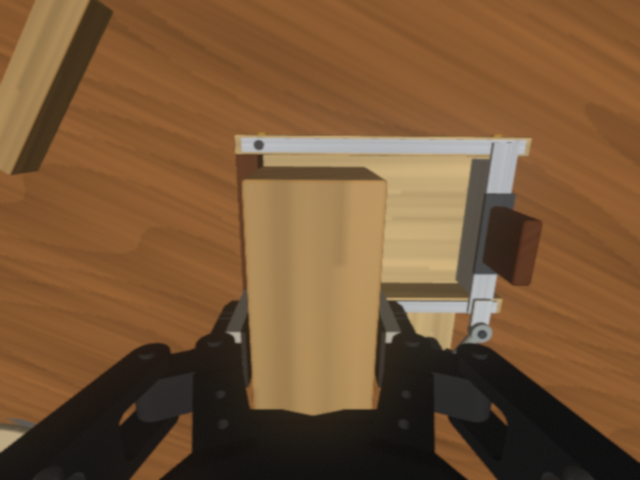

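```bash
python3 - <<'E'
from mv import *
c=camera("wrist"); s=telemetry.sense(); p=s["ee_pos"]; R=Rr.from_euler("xyz",s["ee_rot"]).as_matrix()
for z in (-.0328,.0132):
  for i,j in [(1,-1),(-1,-1),(-1,1),(1,1)]:
    print(z,i,j,proj(c,p+R@np.array([i*.023,j*.06,z])).round(1))
print(proj(c,p+R@np.array([0,-.055,-.0328])))
E
```

```text
-0.0328 1 -1 [386.2 180.7]
-0.0328 -1 -1 [237.3 180.7]
-0.0328 -1 1 [255.7 476.3]
-0.0328 1 1 [368.4 476.4]
0.0132 1 -1 [365.1 166.8]
0.0132 -1 -1 [259.1 166.8]
0.0132 -1 1 [269.2 395.7]
0.0132 1 1 [355.4 395.7]
[311.75056649 196.73665018]
```

```bash
python3 - <<'E'
from mv import *
c=camera("wrist")
for P in [(.0716,.098,.051),(.079,.12,.051),(.079,-.12,.051),(-.079,-.12,.051),(.025,-.089,.109),(.025,-.103,.109),(-.025,-.103,.109)]: print(P,proj(c,[*tray(*P[:2]),P[2]]).round(1))
save(c,"w3b",(220,120,560,300),2.3)
E
```

```text
(0.0716, 0.098, 0.051) [258.9 141.8]
(0.079, 0.12, 0.051) [230.7 131.9]
(0.079, -0.12, 0.051) [533.4 133.7]
(-0.079, -0.12, 0.051) [501.2 312.3]
(0.025, -0.089, 0.109) [524.1 216.7]
(0.025, -0.103, 0.109) [544.6 216.8]
(-0.025, -0.103, 0.109) [531.  284.4]
```

View pics/w3b.png

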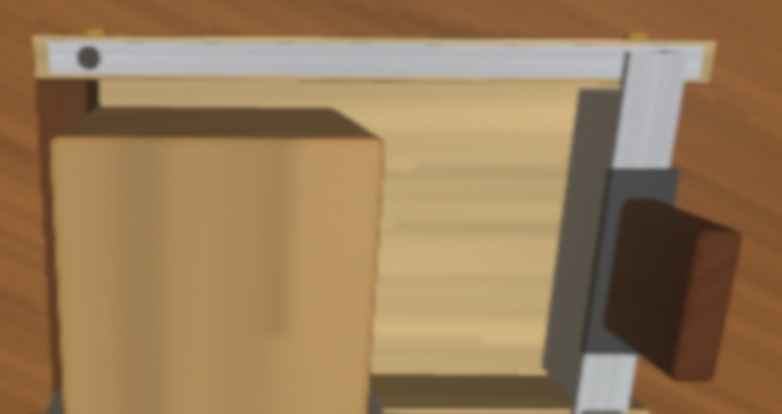

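Target nudged about 1.3 mm toward tray −x, because the wrist view shows the rails slightly lower than predicted. Lowering slowly.

Call:
apply_moves([
  [[0,6,0],0.007],
  [[0,6,40],0.007],
  [[0,6,80],0.007],
  [[0,6,100],0.007],
  [[0,6,115],0.007],
  [[0,6,130],0.007],
  [[0,6,140],0.007],
  [[0,6,140],0.007],
  [[0,6,140],0.007],
])

```text
time_s: 13.45
ee_pos: [0.4975, -0.19, 0.0606]
ee_rot: [-3.141, -0.001, -1.141]
ft_force: [0.5, 0.0, -1.3]
gripper_width: 0.526
```

```bash
python3 - <<'E'
from mv import *
go(*tray(-.0013,.055),.0255,YT-np.pi/2)
c=camera("wrist");save(c,"w4")
E
```

```text
shift [-0.8 -0.  35.1] turn -0.003 q [-0.59  0.54  1.59 -0.    1.01  0.55] pos [ 0.4975 -0.19    0.0606] yaw -1.1409 f [ 0.5  0.  -1.3] t 13.45
```

View pics/w4.png

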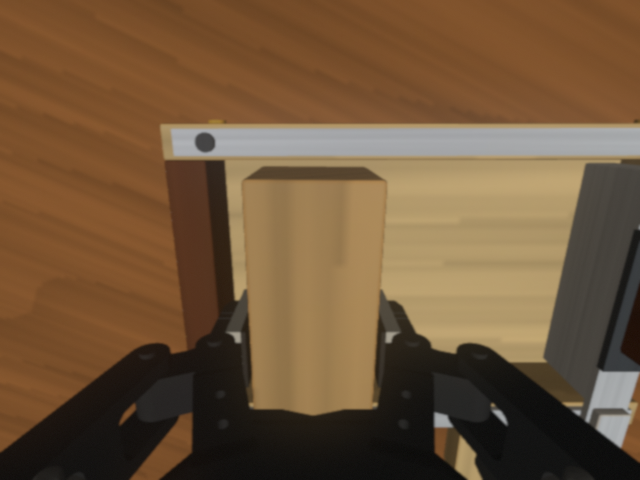

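Call:
apply_moves([
  [[-1,0,8],0],
  [[-1,0,16],0],
  [[-1,0,24],0],
  [[-1,0,30],0],
  [[-1,0,34],0],
  [[-1,0,35],0],
  [[-1,0,35],0],
])

```text
time_s: 14.2
ee_pos: [0.497, -0.1889, 0.0252]
ee_rot: [3.142, 0.0, -1.141]
ft_force: [-0.9, -0.5, 1.0]
gripper_width: 0.53
```

```bash
python3 - <<'E'
from mv import *
go(*tray(-.0013,.055),.0255,YT-np.pi/2)
E
```

```text
shift [ 0.5 -0.1 -0.3] turn -0.003 q [-0.59  0.59  1.62 -0.    0.93  0.55] pos [ 0.497  -0.1889  0.0252] yaw -1.141 f [-0.9 -0.5  1. ] t 14.2
```

Call:
apply_moves([
  [[0,0,0],0],
  [[0,0,0],0],
  [[0,0,0],0],
  [[0,0,0],0],
  [[0,0,-15],0],
  [[0,0,-45],0],
  [[0,0,-90],0],
  [[0,0,-140],0],
  [[0,0,-190],0],
  [[0,0,-240],0],
  [[0,0,-260],0],
  [[0,0,-260],0],
], gripper=0.66)

```text
time_s: 15.4
ee_pos: [0.4977, -0.1893, 0.2884]
ee_rot: [-3.138, -0.006, -1.141]
ft_force: [1.0, 0.1, -0.5]
gripper_width: 0.661
```

```bash
python3 - <<'E'
from mv import *
c=camera("wrist");save(c,"w5")
go(.36,.1,.29,1.195)
E
```

```text
shift [-319.8    4.2   -4.7] turn -2.336 q [-0.59  0.31  1.24 -0.    1.58  0.55] pos [ 0.4971 -0.189   0.2859] yaw -1.1409 f [-0.1 -0.6 -0.9] t 15.45
```

View pics/w5.png

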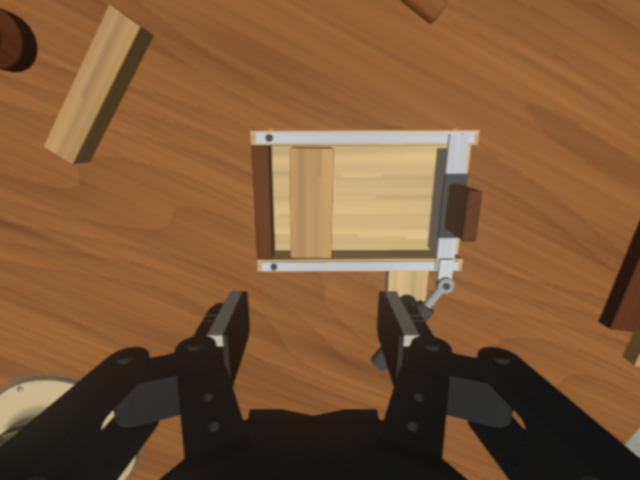

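The thick blank lies square in the tray at about (312,203), clear of both walls. The follower is still back. Next is the thin blank.

Call:
apply_moves([
  [[-320,4,-5],-2.336],
  [[-320,4,-5],-2.336],
  [[-320,4,-5],-2.336],
  [[-320,4,-5],-2.336],
  [[-320,4,-5],-2.336],
  [[-320,4,-5],-2.336],
  [[-320,4,-5],-2.336],
  [[-320,4,-5],-2.336],
  [[-320,4,-5],-2.336],
  [[-320,4,-5],-2.336],
  [[-320,4,-5],-2.336],
  [[-320,4,-5],-2.336],
], gripper=0.85)

```text
time_s: 16.65
ee_pos: [0.3594, 0.1004, 0.2885]
ee_rot: [-3.139, 0.003, 0.665]
ft_force: [0.7, 0.1, 0.0]
gripper_width: 0.844
```

```bash
python3 - <<'E'
from mv import *
go(.501,.2934,.29,1.195)
E
```

```text
shift [230.6 -64.5  -1.9] turn -0.53 q [-0.05  0.02  1.6   0.    1.52 -0.71] pos [0.3594 0.1004 0.2885] yaw 0.6652 f [0.7 0.1 0. ] t 16.65
```

Call:
apply_moves([
  [[230,-64,-2],-0.53],
  [[230,-64,-2],-0.53],
  [[230,-64,-2],-0.53],
  [[230,-64,-2],-0.53],
  [[230,-64,-2],-0.53],
  [[230,-64,-2],-0.53],
  [[230,-64,-2],-0.53],
  [[230,-64,-2],-0.53],
])

```text
time_s: 17.45
ee_pos: [0.502, 0.291, 0.2914]
ee_rot: [-3.14, 0.001, 1.188]
ft_force: [-0.3, 0.4, 0.8]
gripper_width: 0.853
```

```bash
python3 - <<'E'
from mv import *
c=camera("wrist");save(c,"w6")
go(.501,.2934,.009,1.195)
x,y,a,L,w,h=(.501,.2934,-.376,.12,.034,.034)
for i,j in [(1,1),(1,-1),(-1,-1),(-1,1)]:
        p=[x+np.cos(a)*i*L/2-np.sin(a)*j*w/2,y+np.sin(a)*i*L/2+np.cos(a)*j*w/2,h]; print(proj(c,p).round(0),end=" ")
E
```

```text
shift [  2.1  -1.8 283. ] turn -0.007 q [ 0.32  0.4   1.09 -0.    1.65 -0.87] pos [0.5021 0.2909 0.292 ] yaw 1.1881 f [-0.3  0.8 -0.4] t 17.5
[329. 248.] [301. 248.] [299. 144.] [330. 144.]
```

View pics/w6.png

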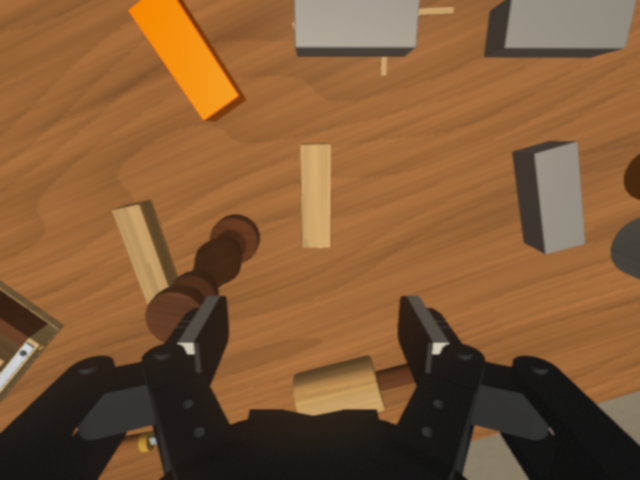

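Call:
apply_moves([
  [[2.5,-2,20],-0.007],
  [[2.5,-2,70],-0.007],
  [[2.5,-2,120],-0.007],
  [[2.5,-2,170],-0.007],
  [[2.5,-2,215],-0.007],
  [[2.5,-2,250],-0.007],
  [[2.5,-2,272],-0.007],
  [[2.5,-2,281],-0.007],
  [[2.5,-2,281],-0.007],
  [[2.5,-2,281],-0.007],
])

```text
time_s: 18.5
ee_pos: [0.5023, 0.2948, 0.0126]
ee_rot: [3.14, -0.001, 1.196]
ft_force: [-0.1, -0.4, 0.4]
gripper_width: 0.852
```

Call:
apply_moves([
  [[0,0,0],0],
  [[0,0,0],0],
  [[0,0,0],0],
  [[0,0,0],0],
  [[0,0,0],0],
  [[0,0,0],0],
  [[0,0,0],0],
], gripper=0, force=40)

```text
time_s: 19.2
ee_pos: [0.5021, 0.295, 0.0122]
ee_rot: [3.14, -0.001, 1.196]
ft_force: [-1.4, -0.1, 6.2]
gripper_width: 0.388
```

Call:
apply_moves([
  [[0,0,-20],0],
  [[0,0,-60],0],
  [[0,0,-110],0],
  [[0,0,-160],0],
  [[0,0,-210],0],
  [[0,0,-255],0],
  [[0,0,-285],0],
  [[0,0,-290],0],
])

```text
time_s: 20.0
ee_pos: [0.5023, 0.2951, 0.3054]
ee_rot: [3.136, -0.005, 1.196]
ft_force: [-0.4, 0.0, -1.2]
gripper_width: 0.388
```

```bash
python3 - <<'E'
from mv import *
c=camera("wrist");save(c,"w7")
go(.36,.1,.29,YT-np.pi/2)
go(*tray(-.0013,-.012),.2,YT-np.pi/2)
E
```

```text
shift [-233.4  -60.8   12.7] turn 2.335 q [ 0.33  0.4   1.06  0.    1.68 -0.87] pos [0.502  0.295  0.3035] yaw 1.1961 f [-0.1 -0.3 -0.5] t 20.05
shift [-499.   220.9  102.8] turn 2.335 q [ 0.33  0.4   1.06  0.    1.68 -0.87] pos [0.502  0.295  0.3035] yaw 1.1961 f [-0.1 -0.3 -0.5] t 20.05
```

View pics/w7.png

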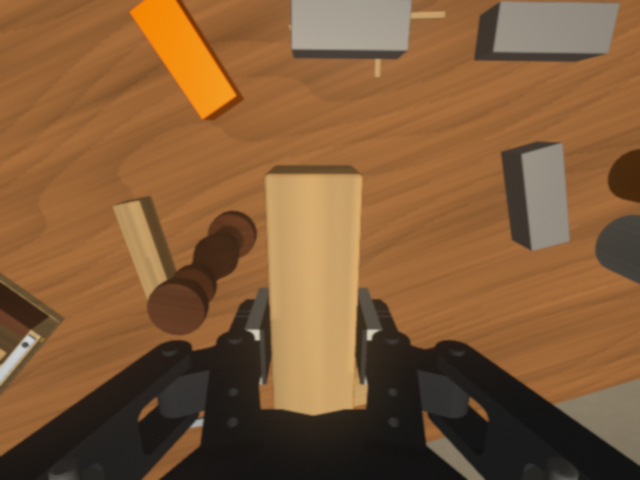

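Call:
apply_moves([
  [[-45,-12,5],0.15],
  [[-92,-25,10],0.3],
  [[-140,-37,12],0.45],
  [[-187,-49,12],0.6],
  [[-225,-55,12],0.75],
  [[-260,-20,12],0.9],
  [[-294,15,12],1.05],
  [[-328,50,30],1.2],
  [[-362,85,50],1.35],
  [[-396,120,70],1.5],
  [[-430,155,90],1.65],
  [[-465,190,102],1.8],
])

```text
time_s: 21.25
ee_pos: [0.5034, -0.1988, 0.1989]
ee_rot: [-3.142, 0.005, -0.61]
ft_force: [0.4, 0.7, 0.0]
gripper_width: 0.386
```

```bash
python3 - <<'E'
from mv import *
go(*tray(-.0013,-.012),.2,YT-np.pi/2)
E
```

```text
shift [47.4 29.5 -1.4] turn 0.528 q [-0.6   0.39  1.38  0.    1.38  0.02] pos [ 0.5034 -0.1988  0.1989] yaw -0.6104 f [0.4 0.7 0. ] t 21.25
```

Call:
apply_moves([
  [[40,30,-1],0.15],
  [[47,30,-1],0.3],
  [[47,30,-1],0.45],
  [[47,30,-1],0.528],
  [[47,30,-1],0.528],
  [[47,30,-1],0.528],
  [[47,30,-1],0.528],
])

```text
time_s: 21.95
ee_pos: [0.5254, -0.2488, 0.2025]
ee_rot: [3.141, 0.001, -1.13]
ft_force: [0.3, -0.1, -0.8]
gripper_width: 0.388
```

```bash
python3 - <<'E'
from mv import *
c=camera("wrist");save(c,"w8")
go(*tray(-.0013,-.012),.0242,YT-np.pi/2)
s=telemetry.sense(); p=s["ee_pos"]; R=Rr.from_euler("xyz",s["ee_rot"]).as_matrix()
for i,j in [(1,-1),(-1,-1)]:
    print(proj(c,p+R@np.array([i*.017,j*.06,-.0218])).round(1))
E
```

```text
shift [  1.2   0.6 178.5] turn 0.008 q [-0.65  0.46  1.26 -0.    1.43  0.48] pos [ 0.5255 -0.2489  0.2027] yaw -1.1305 f [-0.2  0.1 -1.1] t 22.0
[362.3 176.4]
[261.8 176.4]
```

View pics/w8.png

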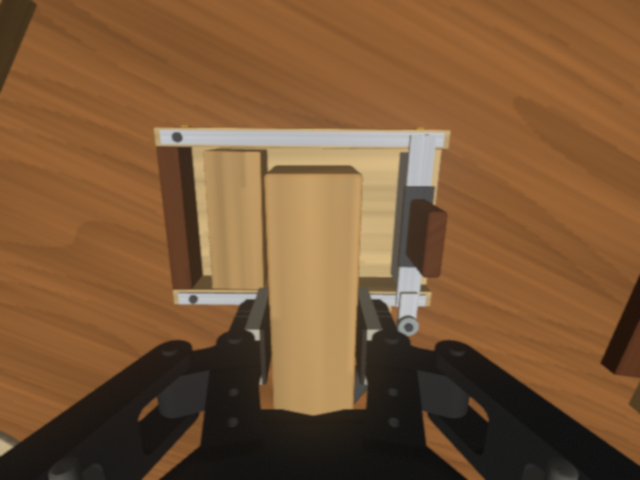

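Call:
apply_moves([
  [[1,1.5,40],0.008],
  [[1,1.5,80],0.008],
  [[1,1.5,110],0.008],
  [[1,1.5,130],0.008],
  [[1,1.5,140],0.008],
  [[1,1.5,140],0.008],
])

```text
time_s: 22.6
ee_pos: [0.5244, -0.2503, 0.0622]
ee_rot: [3.141, 0.002, -1.139]
ft_force: [-0.2, 0.5, -1.1]
gripper_width: 0.382
```

```bash
python3 - <<'E'
from mv import *
c=camera("wrist");save(c,"w9")
go(*tray(-.0023,-.012),.0242,YT-np.pi/2)
E
```

```text
shift [-0.3  0.4 39.2] turn -0.001 q [-0.65  0.6   1.44 -0.    1.1   0.49] pos [ 0.5249 -0.2507  0.0634] yaw -1.1396 f [ 0.4  0.4 -1.2] t 22.65
```

View pics/w9.png

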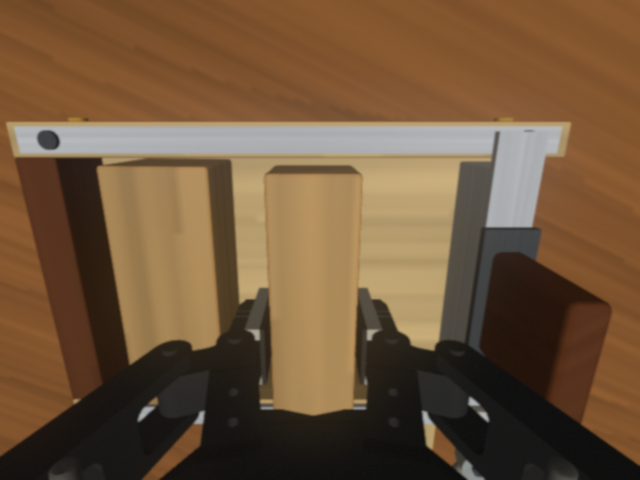

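Call:
apply_moves([
  [[0,0,10],0],
  [[0,0,20],0],
  [[0,0,29],0],
  [[0,0,35],0],
  [[0,0,38],0],
  [[0,0,39],0],
  [[0,0,39],0],
])

```text
time_s: 23.35
ee_pos: [0.5248, -0.2507, 0.0242]
ee_rot: [-3.141, -0.0, -1.14]
ft_force: [-0.7, 0.5, -0.5]
gripper_width: 0.386
```

Call:
apply_moves([
  [[0,0,0],0],
  [[0,0,0],0],
  [[0,0,0],0],
  [[0,0,0],0],
  [[0,0,-15],0],
  [[0,0,-45],0],
  [[0,0,-90],0],
  [[0,0,-140],0],
  [[0,0,-180],0],
  [[0,0,-180],0],
], gripper=0.55)

```text
time_s: 24.35
ee_pos: [0.5264, -0.2517, 0.21]
ee_rot: [-3.136, -0.01, -1.14]
ft_force: [0.1, -0.6, -0.3]
gripper_width: 0.548
```

```bash
python3 - <<'E'
from mv import *
c=camera("wrist");save(c,"w10")
go(*tray(0,.064-.16),.15,YT-np.pi/2)
E
```

```text
shift [82.8 -1.6 57.1] turn -0.002 q [-0.65  0.45  1.25 -0.    1.43  0.49] pos [ 0.5254 -0.2511  0.2067] yaw -1.1399 f [ 0.6 -0.1 -0.8] t 24.4
```

View pics/w10.png

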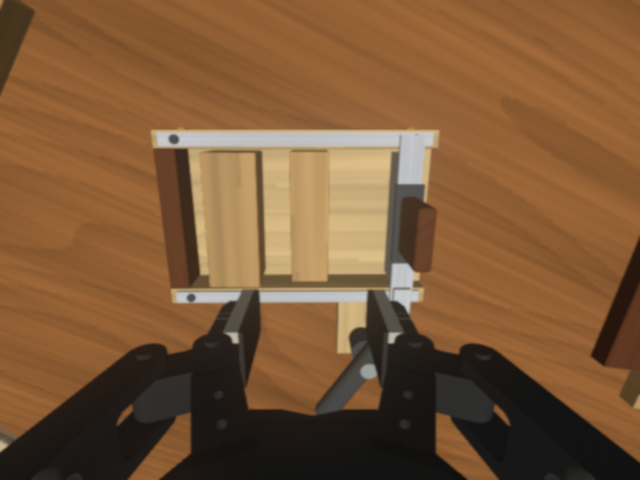

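Call:
apply_moves([
  [[45,-1,0],0],
  [[83,-1.5,0],0],
  [[83,-1.5,30],0],
  [[83,-1.5,70],0],
  [[83,-1.5,105],0],
  [[83,-1.5,125],0],
  [[83,-1.5,135],0],
  [[83,-1.5,135],0],
], gripper=1)

```text
time_s: 25.2
ee_pos: [0.5601, -0.3249, 0.0671]
ee_rot: [3.14, 0.003, -1.14]
ft_force: [1.0, 0.1, -0.0]
gripper_width: 1.001
```

Call:
apply_moves([
  [[0,0,0],0],
  [[0,0,0],0],
  [[0,0,0],0],
  [[0,0,0],0],
  [[0,0,0],0],
  [[0,0,0],0],
  [[0,0,0],0],
  [[0,0,0],0],
], gripper=0, force=60)

```text
time_s: 26.0
ee_pos: [0.5615, -0.3269, 0.0698]
ee_rot: [-3.141, -0.004, -1.14]
ft_force: [2.9, -5.2, -0.3]
gripper_width: 0.154
```

```bash
python3 - <<'E'
from mv import *
go(*tray(0,.064-.05),.071,YT-np.pi/2)
E
```

```text
shift [-110.8   -0.4   -1.6] turn -0.002 q [-0.71  0.69  1.22 -0.    1.22  0.43] pos [ 0.5615 -0.3269  0.0698] yaw -1.1404 f [ 2.9 -5.2 -0.3] t 26.0
```

Call:
apply_moves([
  [[-8,0,0],0],
  [[-16,0,0],0],
  [[-24,0,0],0],
  [[-32,0,0],0],
  [[-40,0,0],0],
  [[-46,0,0],0],
  [[-52,0,0],0],
  [[-57,0,0],0],
  [[-62,0,0],0],
  [[-67,0,0],0],
  [[-72,0,0],0],
  [[-76,0,0],0],
])

```text
time_s: 27.2
ee_pos: [0.5282, -0.2545, 0.0697]
ee_rot: [3.141, 0.003, -1.14]
ft_force: [-4.5, 6.7, 10.6]
gripper_width: 0.154
```

```bash
python3 - <<'E'
from mv import *
c=camera("wrist");save(c,"w11")
c=camera("top");save(c,"t11",(410,180,570,320),4)
go(*tray(0,.064-.05),.071,YT-np.pi/2)
E
```

```text
shift [-30.7  -0.5  -1.2] turn -0.001 q [-0.65  0.6   1.42  0.    1.12  0.49] pos [ 0.528  -0.2541  0.0697] yaw -1.1392 f [-5.2  8.4 10.3] t 27.3
```

View pics/w11.png

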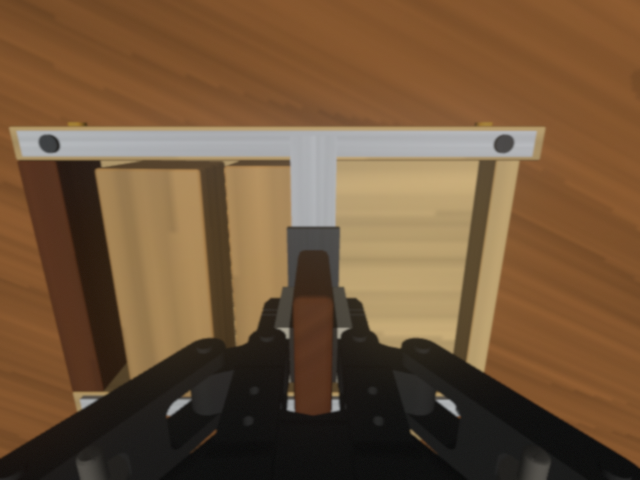

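Call:
apply_moves([
  [[-3,0,0],0],
  [[-6,0,0],0],
  [[-9,0,0],0],
  [[-12,0,0],0],
  [[-15,0,0],0],
  [[-18,0,0],0],
  [[-21,0,0],0],
  [[-24,0,0],0],
])

```text
time_s: 28.1
ee_pos: [0.5183, -0.233, 0.0697]
ee_rot: [3.141, 0.002, -1.14]
ft_force: [-3.6, 5.7, 8.9]
gripper_width: 0.159
```

```bash
python3 - <<'E'
from mv import *
c=camera("wrist");save(c,"w12")
go(*tray(0,.064-.05),.071,YT-np.pi/2)
E
```

```text
shift [-7.  -0.5 -1.3] turn -0.001 q [-0.63  0.58  1.47  0.    1.09  0.51] pos [ 0.5181 -0.2325  0.0697] yaw -1.1394 f [-5.5  6.   9. ] t 28.15
```

View pics/w12.png

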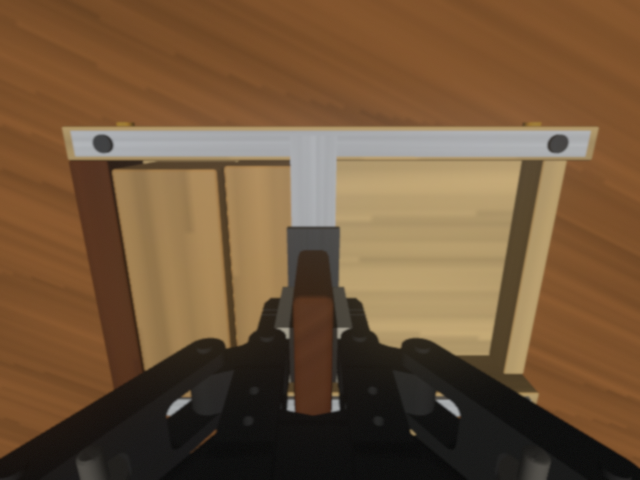

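Call:
apply_moves([
  [[-2,0,0],0],
  [[-4,0,0],0],
  [[-5,0,0],0],
  [[-6,0,0],0],
  [[-6,0,0],0],
])

```text
time_s: 28.65
ee_pos: [0.5158, -0.2275, 0.0697]
ee_rot: [3.141, 0.002, -1.14]
ft_force: [-3.5, 5.8, 9.3]
gripper_width: 0.156
```

Call:
apply_moves([
  [[-1,0,0],0],
  [[-2,0,0],0],
  [[-2,0,0],0],
])

```text
time_s: 28.95
ee_pos: [0.5156, -0.2271, 0.0697]
ee_rot: [-3.141, -0.001, -1.14]
ft_force: [-1.1, -1.7, 6.8]
gripper_width: 0.156
```

```bash
python3 - <<'E'
from mv import *
c=camera("wrist");save(c,"w13",(60,110,340,400),2)
go(*tray(0,.064-.05),.071,YT-np.pi/2)
E
```

```text
shift [-1.  -0.5 -1.3] turn -0.002 q [-0.62  0.57  1.49 -0.    1.08  0.52] pos [ 0.5156 -0.2271  0.0697] yaw -1.1399 f [-1.5  0.1  6.9] t 29.0
```

View pics/w13.png

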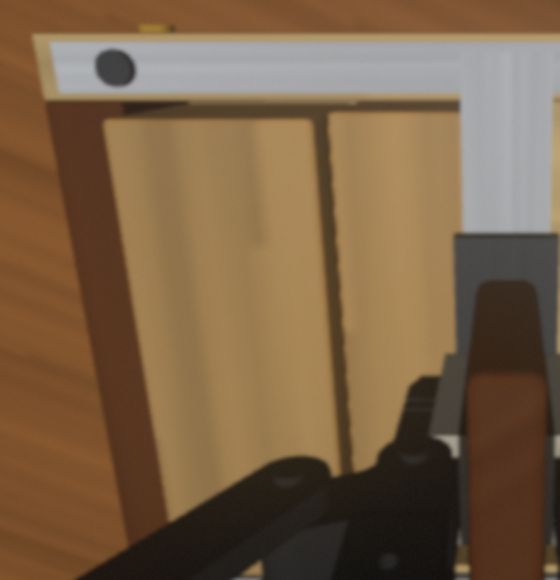

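The advance has stopped after 110 mm of travel with both blanks against the stop. Releasing and retreating.

Call:
apply_moves([
  [[0,0,0],0],
  [[0,0,0],0],
  [[0,0,0],0],
  [[0,0,0],0],
  [[0,0,0],0],
  [[0,0,-20],0],
  [[0,0,-60],0],
  [[0,0,-110],0],
  [[0,0,-160],0],
  [[0,0,-190],0],
  [[0,0,-190],0],
], gripper=1)

```text
time_s: 30.1
ee_pos: [0.5167, -0.2279, 0.2637]
ee_rot: [-3.137, -0.008, -1.14]
ft_force: [-0.5, 1.3, -1.0]
gripper_width: 1.003
```

```bash
python3 - <<'E'
from mv import *
c=camera("wrist");save(c,"w14",(100,90,500,340),2)
for P in [(.025,.007,.109),(-.025,.007,.109),(.025,.021,.109),(.06,.022,.056),(.06,.006,.056)]: print(P,proj(c,[*tray(*P[:2]),P[2]]).round(1))
save(camera("side"),"s14"); save(camera("top"),"t14")
E
```

```text
(0.025, 0.007, 0.109) [316.8 194.2]
(-0.025, 0.007, 0.109) [316.7 250.1]
(0.025, 0.021, 0.109) [300.3 194.3]
(0.06, 0.022, 0.056) [300.3 149.2]
(0.06, 0.006, 0.056) [316.9 149.2]
```

View pics/w14.png

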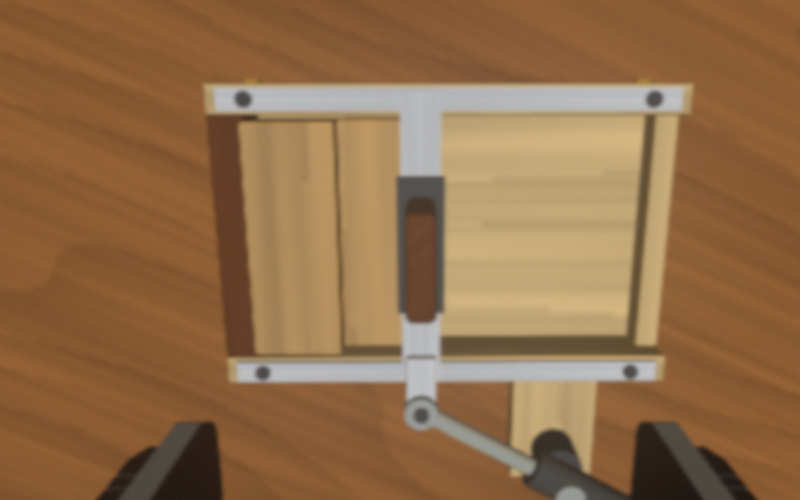

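View pics/s14.png

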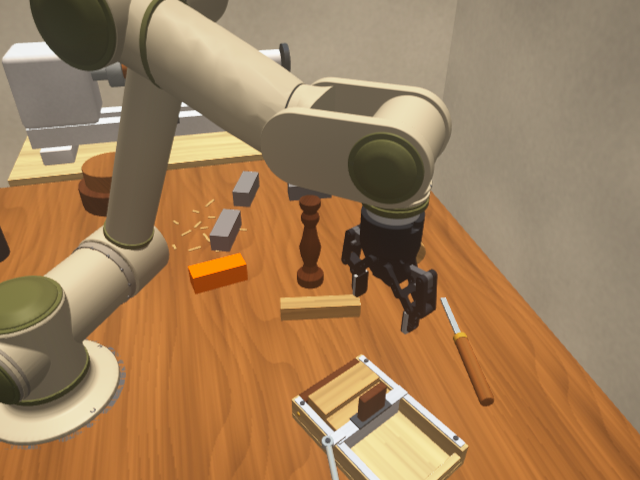

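```bash
python3 - <<'E'
from h import *
c=camera("wrist"); save(c,"w15",(190,130,320,280),5)
print(job_done(), telemetry.sense()["time_s"])
E
```

```text
the job is handed in; nothing more can be done
the job is handed in; nothing more can be done
```

View pics/w15.png

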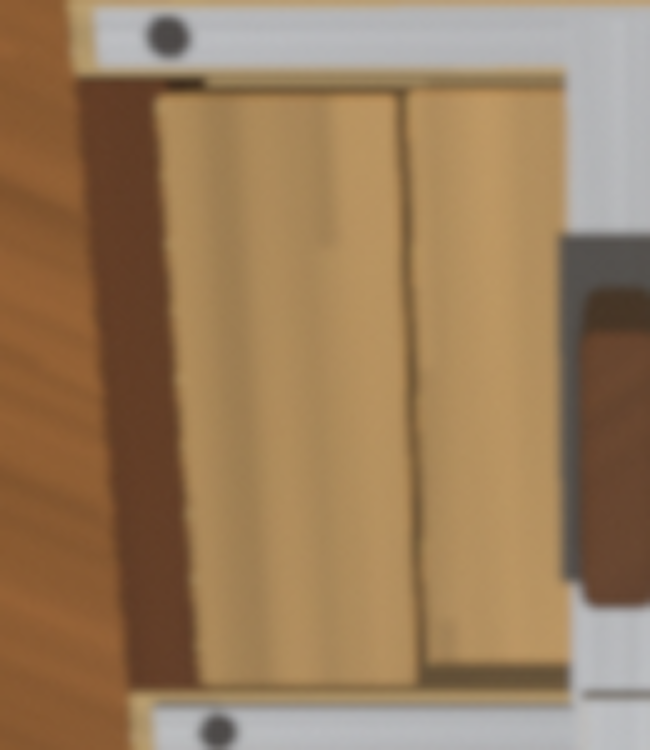

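The tray is loaded and the job is handed in after about 30 s of robot time, against the 72 s limit; no verdict was reported.

I pulled the follower 160 mm back by its handle and it stayed there when released. The thick blank went in next to the stop and the thin one behind it. I then pushed the follower forward 110 mm until it stopped against the blanks, and let go.

- **Follower:** it rests at about 0.05, as expected. Gripper travel and the handle's position in the last wrist picture agree to about 1 mm.
- **Blanks:** the last pictures show both lying crosswise and square in the tray, packed between stop and follower, with no gap that I could see. I did not measure the clamping force.
- **Arm and forces:** the arm was clear of everything at hand-in. The wrist force readings I took between moves stayed below about 15 N.
- **Bystanders:** I never touched them. The last side picture shows the long blank, spindle and gouge in place, but the arm hides the mallet there. I saved a final top picture but did not look at it.
- **Disagreement:** the wrist view put the tray 1–3 mm off the top-camera fit along the tray's x. I moved the placing targets 1–2 mm to suit, and both blanks went in without catching.

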